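# Snap the grease coupler onto the bearing's tilted nipple and hold it

## Task

Take the grease coupler (brass nose, steel body, orange band) out of the blue fittings bin and push it, square to the nipple's axis, onto the tilted brass grease nipple of the grey bearing block, until the red spring collar snaps down and is fully home. Touch nipple and collar with the coupler only and leave the other parts and tools where they are. Finish while still gripping the coupler and holding it pressed on against the spring: do not let go.

Things in the scene. Friction and masses are not known exactly. Their poses are not given: they have to be found in the camera images.
- coupler: Grease coupler, 160 g, round, any grasp yaw: 32 mm diameter, 85 mm tall, brass lower half, steel upper half (grip here; top 7 mm tapers to 26 mm), orange band at 42 mm, orange dot on top. Stands upright, mouth down, on the bin's floor among other fittings. Origin: centre of the mouth's rim (lower end); z along its axis, mouth to top. Bore: from the mouth, 15 mm diameter, 38 mm deep.
- nipple: Fixed brass nipple, 12 mm diameter, on a round grey boss (34 mm diameter), leaning 0.52 rad from vertical out of the block. z: its axis, outward; the coupler comes on along -z. Origin: on the axis, level with the red collar's outer face at rest. Tip 24 mm beyond the origin, last 7 mm tapered to 6 mm. Boss face at z = -10 mm.
- collar (a joint): Red spring collar round the nipple, 28 mm disc; the coupler's rim pushes it down the axis into the boss: 0 = rest, 0.008 m = fully home on a hard stop. Over-centre spring: holds to about 12 N, then gives and snaps in, its push falling to about 4 N fully home. Always pushes back; let go and it returns to 0.
- block: Grey bearing block, fixed: dark foot plate 130 x 110 x 12 mm, housing 58 mm high, with a steel shaft 32 mm in diameter and 150 mm long through it along y, 34 mm up. Origin: centre of the underside. The nipple leans towards its -x; its origin is at (-22, 0, 86) mm here.
- bin: Open blue bin, fixed, 210 (x) x 320 (y) x 55 mm high, walls and floor 5 mm. Origin: centre of its underside. Three tall fittings (coupler, plug, adapter) stand in a row along its y, about 95 mm apart, in any order; low parts under 20 mm lie between them and the long walls.
- plug: Black plastic plug standing in the bin, 34 mm diameter, 66 mm tall; not wanted. Origin: underside.
- adapter: Aluminium adapter standing in the bin, 38 mm diameter, 70 mm tall; not wanted. Origin: underside.
- housing: White plastic part lying in the bin, 30 x 50 x 18 mm; not wanted. Origin: underside.
- rod: Copper bar lying in the bin, 16 x 75 x 12 mm; not wanted. Origin: underside.
- washer: Grey plastic ring lying in the bin, 40 mm diameter, 10 mm high; not wanted. Origin: underside.
- clip: Amber plastic clip lying in the bin, 28 x 35 x 14 mm; not wanted. Origin: underside.
- cap: White round plastic cap lying in the bin, 28 mm diameter, 12 mm high; not wanted. Origin: underside.
- lug: Steel lug lying in the bin, 18 x 30 x 10 mm; not wanted. Origin: underside.
- spacer: Dark grey spacer lying in the bin, 30 mm diameter, 16 mm high; not wanted. Origin: underside.
- hammer: Hammer lying at the right edge of the bench; leave it.
- screwdriver: Blue screwdriver lying at the left side of the bench; leave it.
Not all that is in view belongs to the job. Leave any green look-alike of the block alone.

How it is judged:
On the way, in this order (a step that is already met when the one before it is completed fails the run):
1. the coupler is lifted clear of the bin in the gripper (height (world z) of coupler above 0.07 m and contact force between the fingers and coupler above 3 N), for 0.2 s.
2. the coupler has been pushed squarely onto the nipple and the collar has snapped down (value of joint collar above 0.006 m and z of coupler in the frame of nipple below -0.004 m and angle between the z axis of coupler and the z axis of nipple, either way round below 0.12 rad and x of coupler in the frame of nipple between -0.004 and 0.004 m and y of coupler in the frame of nipple between -0.004 and 0.004 m), for 0.3 s.
At the end, for the whole second after the job is handed in: Coupler still gripped (over 3 N), at rest and pressing (over 2 N): collar down over 6 of 8 mm, coupler's axis within 0.12 rad of the nipple's, its mouth within 4 mm of the axis, robot not touching nipple or collar; all other parts and tools within 40 mm of their start (all of step 2 and contact force between the fingers and coupler above 3 N and contact force between coupler and nipple above 2 N and contact force between each of the arm, the fingers and nipple below 0.5 N and linear speed of coupler below 0.02 m/s and distance of each of plug, adapter, housing, rod, washer, clip, cap, lug, spacer, hammer, screwdriver from where it was at the start of the episode below 0.04 m); the arm keeps its last pose, push and grip.
It fails at once if the collar is pressed while the coupler is not square on the nipple (0.2 rad) (value of joint collar above 0.003 m and angle between the z axis of coupler and the z axis of nipple, either way round above 0.2 rad).
It fails at once if the fingers push on the nipple or collar (contact force between the fingers and nipple above 2 N).
It fails at once if another part or tool is moved more than 40 mm (distance of any of plug, adapter, housing, rod, washer, clip, cap, lug, spacer, hammer, screwdriver from where it was at the start of the episode above 0.04 m).
It also fails if it takes over 38 s, if anything falls off the work surface, if the arm or the gripper's body presses on something with over 40 N, if the wrist force passes 120 N, or if a joint passes its speed limit or range.

## Robot

A 7-joint arm with a two-finger parallel gripper is mounted at the origin on the work surface. World frame = base frame: x ahead of the robot, y to its left, z up, the work surface at z = 0. Lengths are in m, angles in rad, forces in N, time in s.
With the tool pointing down it reaches from about 0.4 to 0.75 m from the base axis. Payload 19.5 kg.
Tool frame: the origin (TCP) lies on the centre line of the jaws, within the pads' length; the fingertips stand 25 mm ahead of it and the grasp point (between the pads) lies 6 mm ahead of it; z points along the fingers, y is the line along which they close (so a half turn about z gives the same grasp; the last joint's range is limited). The gripper opens to 85 mm and grips with 20 to 120 N. Pads are 22 mm wide; open, the fingers measure 114 mm over their backs; the gripper's body (76 mm by 85 mm) begins 54 mm behind the grasp point. The pads swing forward as they close: fully open they stand 13 mm farther back than shut.
Start: joints at [-1.149, 0.707, -0.028, 1.485, 0.022, 0.951, -0.075], TCP at [0.257, 0.514, 0.256] pointing down, gripper open.
Joint ranges: [-2.71, 2.71], [-0.32, 2.16], [-1.57, 1.52], [0, 2.45], [-1.46, 4.6], [0, 2.02], [-2.83, 2.83]. Speed limits (rad/s): [1.89, 1.89, 2.57, 2.57, 3.01, 3.01, 3.01].

## Interface

Orientations are given as [roll, pitch, yaw] about the fixed x, y, z axes, in that order (R = Rz(yaw) Ry(pitch) Rx(roll)).
In Python, from cell import * gives the robot as it stands.
- The arm moves only by the tool arm_command, never from a script. Its arguments are lists of equal length, an entry for each row: "xyz": the shift along the tool's x, y, z in m, a list of three; "turn": the turn about the tool's z in units of 8 degrees (1.0 is 8 degrees). A call has 1 to 8 rows; each row is the pose to reach, as a shift and turn from the pose commanded when the call began, along the tool's axes at that moment; what a row does not reach only later rows make up. A row lasts 1/10 s, in which the tool goes at most 50 mm and 8.59 degrees, less where a joint would pass 70% of its speed; a pose out of reach is approached as far as the arm can. A call with a gripper value outside its range is refused whole. "grip" is the closure, from -1 (fully open) to 1 (shut), so that 0 is half open, set as the call begins (left out, the last holds). The fingers move at their own pace and stop on an object; the grip force is fixed at half the most. Time passes only in rows, so rows that repeat a pose let the fingers close. It gives the time, the measured TCP pose, the force, the opening and the grip force at its end, in the units of the state.
- get_obs(): the state, without advancing time (a new reading comes with each control period).
- get_image(name): name is "side" or "top"; returns the picture (420x560x3 uint8, red, green, blue); there is no depth.
- camera_params(name): a dict with "vertical_fov" (degrees; the focal length in pixels is half the picture's height over the tangent of half this angle, whatever the lens; pixels are square), "cx", "cy" (the principal point, pixels), "distortion" ([k1, k2, p1, p2, k3] as OpenCV has them; the pictures are not rectified), "R" (3x3) and "t" (3): a world point X has camera coordinates R X + t. Camera axes: x right, y down, z forward; pixel columns grow to the right and rows downward; lengths in m; the calibration is good to about 2 mm. A picture is of the moment at which its call begins. camera_params takes no time and is no camera call.
- close_job(): hands the job in; it is judged then, once.
Trained networks look in the newest picture that a camera, given by its name, has taken for a name from the list of things; names that differ only in an ending like _2 or _b are one class to them, and where a whole thing is asked for, a point or a joint stands for the part that bears it (a point fixed in the world has none). Each returns a list of dicts, best first, with "score" (0 to 1); they miss things now and then, are a little off and sometimes report something else, mostly with a low value. They report only what shows in the picture. A call takes as long as a camera call. They do not tell look-alikes from the thing itself.
- silhouettes(query, camera): "pixels" (420x560 bool, what is visible of it) and "rect" ([left, top, right, bottom] in pixels, round what is visible of it).
- place_of(query, camera): "location" ([column, row] in pixels: a listed point, or the origin of a listed thing).
The state is a dict: "clock": time; "qpos": joint angles; "joint_vel": joint speeds; "joint_torque": joint torques, N m; "tcp_pos": TCP position; "ee_rot": TCP orientation; "wrist_force": force on the tool from outside, world axes, zero at the start; "torque": the same for the moment, N m; "finger_gap": opening from 0.0 (shut) to 1.0 (fully open); "grasp_force": force on a finger pad.
Only numpy, scipy, OpenCV 4.12 (cv2) and the standard library are available. Lean on these libraries where they do the work, as an engineer would, in place of code of your own. Each camera call takes 0.05 s, during which the arm holds its last target. There are 200 camera calls.

## Working session

There is one attempt and no reset: what is moved stays moved. The work goes in short steps, Python scripts to look and compute and a tool call to move; the robot and the scene stay as the last step left them, time stands still between calls to the robot, and variables do not carry over. Pictures are saved under pics/ and viewed, at most 10 in all, crops included, and the job is handed in when it is done.

Besides the shell and the picture viewer there is one more tool, called after "Emit:" as a command line: name --pt "numbers of a row" for each row, then --argument value for the rest. arm_command: Moves the arm, as the interface text tells. Its arguments: {"type":"object","properties":{"xyz":{"type":"array","items":{"type":"array","items":{"type":"number"}}},"turn":{"type":"array","items":{"type":"number"}},"grip":{"type":"number"}},"required":["xyz","turn"]}

```bash
mkdir -p pics; cat > h.py <<'E'
from cell import *
import numpy as np, cv2
from scipy.spatial.transform import Rotation as Ro
def K(n):
    p=camera_params(n); f=210/np.tan(np.radians(p["vertical_fov"])/2)
    return np.array([[f,0,p["cx"]],[0,f,p["cy"]],[0,0,1.]]),np.array(p["distortion"],float),np.array(p["R"]),np.array(p["t"])
def ray(n,uv):
    k,d,R,t=K(n); q=cv2.undistortPoints(np.array([[uv]],float),k,d)[0,0]
    v=R.T@np.array([q[0],q[1],1]); return -R.T@t, v/np.linalg.norm(v)
def atz(n,uv,z):
    c,v=ray(n,uv); return c+v*(z-c[2])/v[2]
def proj(n,X):
    k,d,R,t=K(n); return cv2.projectPoints(np.array(X,float).reshape(-1,1,3),cv2.Rodrigues(R)[0],t,k,d)[0].reshape(-1,2)
def tri(a,b):
    (c1,v1),(c2,v2)=a,b
    s=np.linalg.lstsq(np.c_[v1,-v2],c2-c1,rcond=None)[0]
    p,q=c1+v1*s[0],c2+v2*s[1]; return (p+q)/2,np.linalg.norm(p-q)
def save(n,f):
    im=get_image(n); cv2.imwrite("pics/"+f,im[:,:,::-1]); return im
E
python3 - <<'E'
from h import *
for c in("side","top"):
    save(c,c+"0.png"); print(c,-K(c)[2].T@K(c)[3],K(c)[0][0,0],K(c)[1])
    for q in("coupler","nipple","block","bin","plug","adapter","collar"):
        print(q,[(np.round(r["location"],1).tolist(),round(r["score"],2)) for r in place_of(q,c)][:3])
o=get_obs();print(o["tcp_pos"],o["ee_rot"],o["clock"],o["finger_gap"])
E
```

```text
side [ 0.07564122 -0.96364216  0.82967758] 396.8583195748447 [0.03927722 0.         0.         0.         0.        ]
coupler [([332.2, 276.1], 0.52)]
nipple [([217.1, 167.6], 0.5), ([269.0, 137.0], 0.43), ([268.9, 163.6], 0.39)]
block [([270.3, 158.6], 0.8), ([219.3, 190.1], 0.7), ([265.8, 186.0], 0.6)]
bin [([315.6, 254.6], 0.63)]
plug [([332.5, 277.9], 0.68), ([316.0, 252.6], 0.5)]
adapter [([307.5, 235.8], 0.6)]Traceback (most recent call last):
  File "<stdin>", line 5, in <module>
ValueError: it knows: adapter, bin, block, cap, clip, coupler, hammer, housing, lug, nipple, plug, rod, screwdriver, spacer, washer
```

```bash
python3 - <<'E'
from h import *
a=cv2.imread("pics/side0.png"); 
c="top"
save(c,c+"0.png"); print(c,-K(c)[2].T@K(c)[3],K(c)[0][0,0],K(c)[1])
for q in("coupler","nipple","block","bin","plug","adapter"):
    print(q,[(np.round(r["location"],1).tolist(),round(r["score"],2)) for r in place_of(q,c)][:3])
o=get_obs();print(o["tcp_pos"],o["ee_rot"],o["clock"],o["finger_gap"])
cv2.imwrite("pics/side0c.png",cv2.resize(a[100:325,160:460],(800,600),interpolation=cv2.INTER_CUBIC))
E
```

```text
top [ 0.28759284 -0.02325791  1.56553466] 450.04795011466797 [0.03082122 0.         0.         0.         0.        ]
coupler [([354.2, 210.2], 0.67)]
nipple [([182.7, 260.6], 0.65), ([199.7, 200.8], 0.49), ([137.8, 175.1], 0.47)]
block [([212.3, 210.7], 0.97), ([151.2, 186.7], 0.93), ([191.4, 259.7], 0.6)]
bin [([329.1, 211.2], 0.75)]
plug [([326.6, 207.8], 0.5)]
adapter [([354.7, 212.5], 0.71), ([303.1, 206.0], 0.4)]
[0.25720257 0.51424998 0.25626197] [-3.14149782e+00 -5.61917213e-05  2.67779624e+00] 0.7 0.9982513786155518
```

View pics/top0.png

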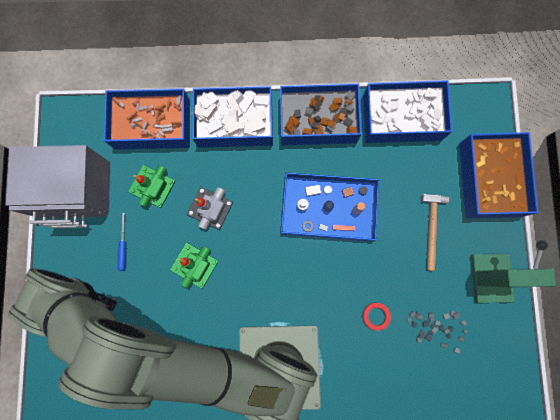

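View pics/side0c.png

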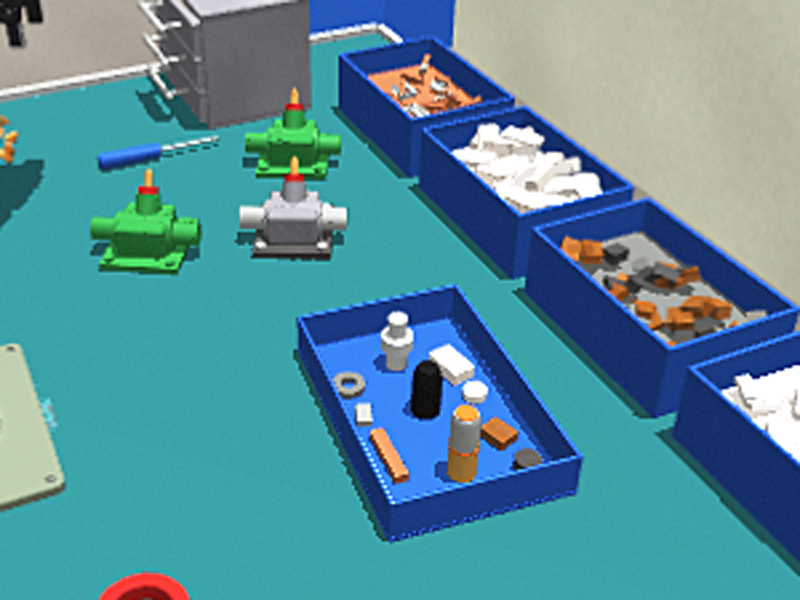

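The top view has the grey block at about (210,208) with its nipple leaning to image left. The coupler is the rightmost of the tall fittings, at (358,209) top, with its dot at about (335,254) in the full side image. Next I'll zoom in on the block and coupler.

```bash
python3 - <<'E'
import cv2,numpy as np
t=cv2.imread("pics/top0.png");s=cv2.imread("pics/side0.png")
r=lambda a,x,y,w,h:cv2.resize(a[y:y+h,x:x+w],(w*7,h*7),interpolation=cv2.INTER_CUBIC)
m=np.hstack([r(t,182,180,56,56),r(s,243,150,56,56)])
n=np.hstack([r(t,340,190,56,28),r(s,318,248,56,28)])
cv2.imwrite("pics/m1.png",np.vstack([m,n]))
E
```

```text
(no output)
```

View pics/m1.png

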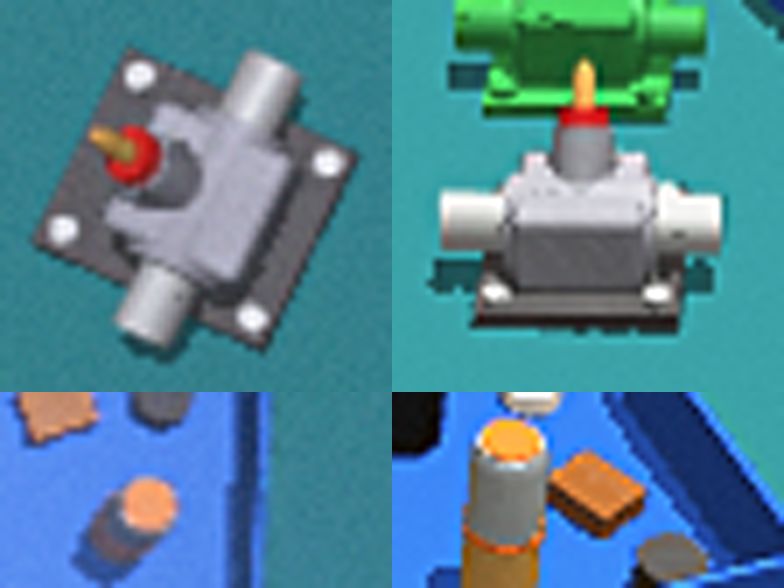

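```bash
cat > fit.py <<'E'
from h import *
from scipy.optimize import least_squares
g=lambda x,y,ox,oy:((x+.5)/7-.5+ox,(y+.5)/7-.5+oy)
T=lambda x,y:g(x,y,182,180); S=lambda x,y:g(x,y,243,150)
ax=np.array([-np.sin(.52),0,np.cos(.52)]); o=np.array([-.022,0,.086]); tip=o+.024*ax
obs=[("top",(-.065,.055,.012),T(130,50)),("top",(.065,.055,.012),T(357,155)),("top",(.065,-.055,.012),T(266,350)),("top",(-.065,-.055,.012),T(35,240)),
("top",tip,T(93,132)),("top",o,T(132,154)),("side",tip,S(192,62)),("side",o,S(192,110)),("side",(.065,-.055,0),S(80,328)),("side",(.065,.055,0),S(288,330))]
def W(p,X):
    return np.array([p[0],p[1],0])+Ro.from_euler("z",p[2]).apply(X)
def res(p):
    return np.concatenate([(proj(c,W(p,X))[0]-np.array(u)) for c,X,u in obs])
if __name__=="__main__":
    c=atz("top",T(200,195),.02)
    r=least_squares(res,[c[0],c[1],-2.0],loss="soft_l1"); p=r.x
    print(p); print(res(p).reshape(-1,2).round(2).tolist())
    print("nip o",W(p,o),"tip",W(p,tip),"axis",Ro.from_euler("z",p[2]).apply(ax))
    print("tri tip",tri(ray("top",T(93,132)),ray("side",S(192,62))))
    a=g(149,111,340,190); b=g(119,49,318,248)
    print("coupler top",tri(ray("top",a),ray("side",b)),"top@z.09",atz("top",a,.09),"side@.09",atz("side",b,.09))
E
python3 fit.py
```

```text
[ 0.54175984  0.23187854 -2.0279623 ]
[[-0.12, -0.75], [0.58, -0.55], [-0.11, -0.12], [-0.44, 0.1], [0.9, 0.35], [-0.27, -0.23], [-0.35, -0.01], [-0.41, -0.43], [-0.12, 0.14], [-0.26, 0.34]]
nip o [0.55147079 0.25161929 0.086     ] tip [0.55673462 0.26231979 0.10682766] axis [0.21932632 0.44585406 0.86781918]
tri tip (array([0.55889955, 0.26562837, 0.10452408]), np.float64(0.0010363756274532595))
coupler top (array([ 0.52401505, -0.28246202,  0.08903255]), np.float64(0.0005379797199973279)) top@z.09 [ 0.52360768 -0.2821832   0.09      ] side@.09 [ 0.52370676 -0.28339906  0.09      ]
```

```bash
cat >> h.py <<'E'
def go(xyz,yaw_deg=None):
    o=get_obs(); R=Ro.from_euler("xyz",o["ee_rot"]); d=R.inv().apply(np.array(xyz)-o["tcp_pos"])
    y=np.degrees(o["ee_rot"][2]); 
    t=0 if yaw_deg is None else -((yaw_deg-y+180)%360-180)/8
    print("shift",d.round(4).tolist(),"turn",round(t,3))
E
python3 - <<'E'
from h import *
for uv in [(284,174),(378,180),(374,241),(376.8,205)]: print(uv,atz("top",uv,.055).round(4))
go((.5237,-.2828,.22),93)
E
```

```text
(284, 174) [ 0.645  -0.0312  0.055 ]
(378, 180) [ 0.6154 -0.3505  0.055 ]
(374, 241) [ 0.4078 -0.326   0.055 ]
(376.8, 205) [ 0.5293 -0.3419  0.055 ]
shift [-0.5949, -0.5936, 0.0363] turn 7.553
```

Emit:
arm_command --pt "-0.035 -0.035 0.002" --pt "-0.07 -0.07 0.004" --pt "-0.105 -0.105 0.006" --pt "-0.14 -0.14 0.008" --pt "-0.175 -0.175 0.01" --pt "-0.21 -0.21 0.012" --pt "-0.245 -0.245 0.014" --pt "-0.28 -0.28 0.016" --turn '[1,2,3,4,5,6,7,8]' --grip -1

```text
clock: 1.5
tcp_pos: [0.3827, 0.1368, 0.2405]
ee_rot: [3.141, -0.0, 1.555]
wrist_force: [0.9, 1.3, 0.1]
finger_gap: 1.002
grasp_force: 0.0
```

```bash
python3 -c "
from h import *
o=get_obs();print(o['tcp_pos'],o['ee_rot'],o['clock'],o['qpos'])
go((.5237,-.2828,.22),84)"
```

```text
[0.38270175 0.13677837 0.24046495] [ 3.14091006e+00 -2.50314790e-04  1.55535282e+00] 1.5 [-0.55848294  0.51286061  0.22060652  2.08177693 -0.20158474  0.56586396
 -0.2102074 ]
shift [-0.4174, 0.1474, 0.0205] turn 0.639
```

Emit:
arm_command --pt "-0.046 0.016 0.002" --pt "-0.092 0.032 0.005" --pt "-0.138 0.049 0.007" --pt "-0.184 0.065 0.01" --pt "-0.23 0.081 0.012" --pt "-0.276 0.097 0.014" --pt "-0.322 0.114 0.016" --pt "-0.368 0.13 0.018" --turn '[0.1,0.2,0.3,0.4,0.5,0.6,0.64,0.64]'

```text
clock: 2.3
tcp_pos: [0.509, -0.2328, 0.2224]
ee_rot: [3.141, -0.0, 1.471]
wrist_force: [0.7, 1.2, 0.5]
finger_gap: 1.004
grasp_force: 0.0
```

```bash
python3 -c "
from h import *
go((.5237,-.2828,.22),84)"
```

```text
shift [-0.0483, 0.0196, 0.0024] turn 0.036
```

Go above the coupler, then look before descending.

Emit:
arm_command --pt "-0.046 0.019 0.01" --pt "-0.048 0.0195 0.05" --pt "-0.048 0.0195 0.08" --pt "-0.048 0.0195 0.08" --turn '[0.036,0.036,0.036,0.036]'

```text
clock: 2.7
tcp_pos: [0.5219, -0.2798, 0.1391]
ee_rot: [-3.136, -0.002, 1.466]
wrist_force: [-0.1, -0.1, 0.9]
finger_gap: 0.999
grasp_force: 0.0
```

```bash
python3 - <<'E'
from h import *
a=save("side","s1.png");b=save("top","t1.png")
r=lambda a,x,y,w,h,k=7:cv2.resize(a[y:y+h,x:x+w,::-1],(w*k,h*k),interpolation=cv2.INTER_CUBIC)
cv2.imwrite("pics/m2.png",np.hstack([r(b,310,170,80,80,5),r(a,295,205,80,80,5)]))
go((.5237,-.2828,.073),84)
E
```

```text
shift [-0.0023, 0.0004, 0.0702] turn 0.003
```

View pics/m2.png

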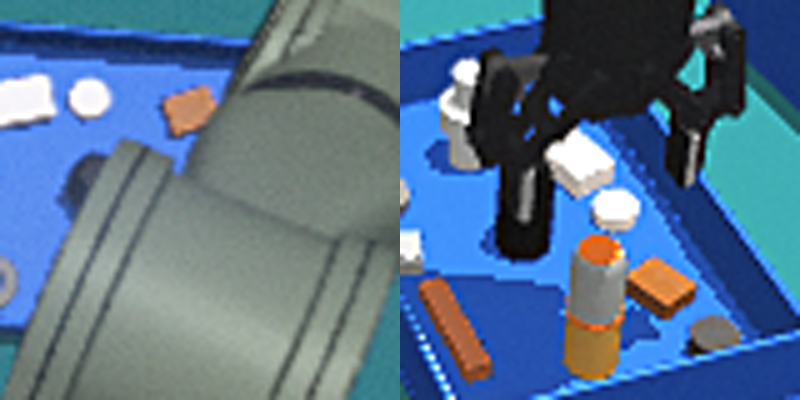

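The fingers straddle the coupler, with tips at crop (525,200) and (690,175) and the coupler at (597,300). I'll descend and close.

Emit:
arm_command --pt "-0.002 0.0005 0.03" --pt "-0.002 0.0005 0.055" --pt "-0.002 0.0005 0.066" --pt "-0.002 0.0005 0.066" --turn '[0,0,0,0]'

```text
clock: 3.2
tcp_pos: [0.5238, -0.2824, 0.0768]
ee_rot: [-3.142, 0.0, 1.467]
wrist_force: [0.1, -0.9, -0.3]
finger_gap: 0.996
grasp_force: 0.0
```

Emit:
arm_command --pt "0 0 0" --pt "0 0 0" --pt "0 0 0" --pt "0 0 0" --pt "0 0 0" --pt "0 0 0" --pt "0 0 0" --pt "0 0 0" --turn '[0,0,0,0,0,0,0,0]' --grip 1

```text
clock: 4.0
tcp_pos: [0.5238, -0.2827, 0.0772]
ee_rot: [3.141, 0.0, 1.466]
wrist_force: [-0.6, 1.0, 9.5]
finger_gap: 0.359
grasp_force: 58.6
```

Emit:
arm_command --pt "0 0 -0.045" --pt "0 0 -0.09" --pt "-0.02 0 -0.095" --pt "-0.06 0 -0.095" --pt "-0.1 0 -0.095" --pt "-0.1 0 -0.095" --pt "-0.1 0 -0.06" --pt "-0.1 0 -0.042" --turn '[0,0,0,0,0,0,0,0]'

```text
clock: 4.8
tcp_pos: [0.5125, -0.3816, 0.1165]
ee_rot: [-3.14, -0.001, 1.466]
wrist_force: [1.1, 0.0, -1.6]
finger_gap: 0.361
grasp_force: 60.3
```

```bash
python3 - <<'E'
from h import *
a=save("side","s2.png")
cv2.imwrite("pics/m3.png",cv2.resize(a[200:330,280:420,::-1],None,fx=4,fy=4,interpolation=cv2.INTER_CUBIC))
o=get_obs();print(o['tcp_pos'],o['clock'],o['grasp_force'])
E
```

```text
[ 0.51186273 -0.38098092  0.11426061] 4.85 60.302517733653076
```

View pics/m3.png

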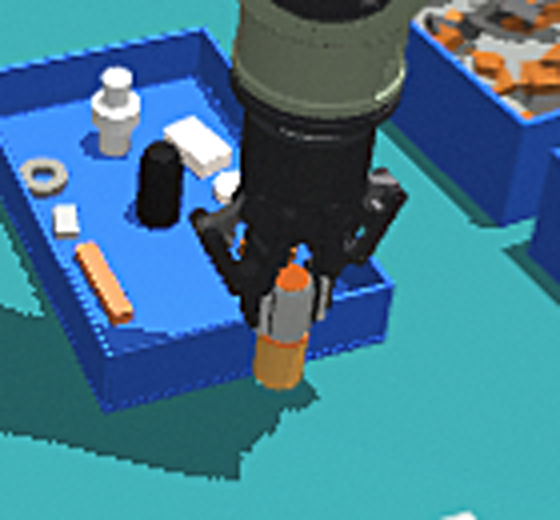

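Emit:
arm_command --pt "0.015 0 0" --pt "0.022 0 0" --pt "0.028 0 0" --pt "0.034 0 0" --pt "0.039 0 0" --pt "0.044 0 0" --pt "0.049 0 0" --pt "0.052 0 0" --turn '[0,0,0,0,0,0,0,0]'

```text
clock: 5.65
tcp_pos: [0.5186, -0.3318, 0.1194]
ee_rot: [3.14, 0.003, 1.466]
wrist_force: [-0.3, -9.5, -2.7]
finger_gap: 0.354
grasp_force: 61.1
```

```bash
python3 - <<'E'
from h import *
a=save("side","s3.png")
cv2.imwrite("pics/m4.png",cv2.resize(a[215:315,290:410,::-1],None,fx=5,fy=5,interpolation=cv2.INTER_CUBIC))
o=get_obs();print(o['tcp_pos'],o['clock'],o['wrist_force'],o['torque'])
E
```

```text
[ 0.5187492  -0.33133779  0.11945919] 5.7 [-1.67099269 -6.95370589  0.85677617] [-2.06484848  0.4599644   0.04672411]
```

View pics/m4.png

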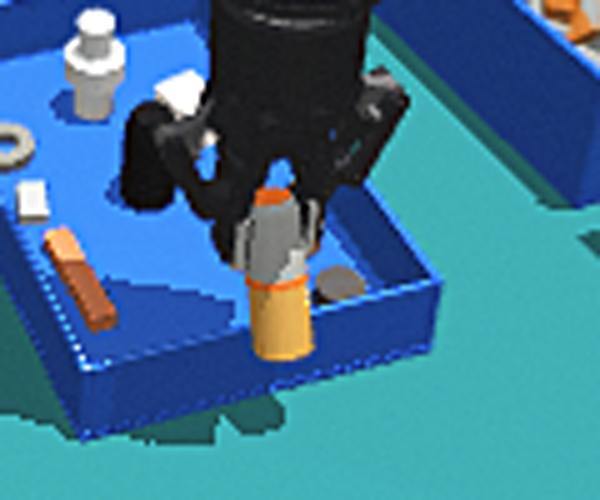

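The coupler is pivoting as planned: its top (crop 272,195) leans over the bin and its mouth trails at (283,350). By geometry the tilt is about 0.43 rad, so I'll push a little more.

Emit:
arm_command --pt "0.004 0 0" --pt "0.007 0 0" --pt "0.008 0 0" --pt "0.008 0 0" --turn '[0,0,0,0]'

```text
clock: 6.1
tcp_pos: [0.5195, -0.3238, 0.1195]
ee_rot: [3.14, 0.003, 1.466]
wrist_force: [-0.8, -7.6, 0.2]
finger_gap: 0.356
grasp_force: 60.0
```

Emit:
arm_command --pt "-0.01 0 0" --pt "-0.03 0 -0.02" --pt "-0.04 0 -0.06" --pt "-0.04 0 -0.1" --pt "-0.04 0 -0.13" --pt "-0.04 0 -0.13" --turn '[0,0,0,0,0,0]'

```text
clock: 6.7
tcp_pos: [0.516, -0.3633, 0.2527]
ee_rot: [3.136, 0.003, 1.466]
wrist_force: [0.3, 0.4, -2.3]
finger_gap: 0.356
grasp_force: 60.3
```

```bash
python3 - <<'E'
from h import *
a=save("side","s4.png");b=save("top","t4.png")
o=get_obs();print(o['tcp_pos'],o['clock'])
t=o['tcp_pos']-np.array([0,0,.006]);u=Ro.from_euler("xyz",o["ee_rot"]).apply([1,0,0])
im=a[:,:,::-1].copy()
x,y=proj("side",t)[0].astype(int)-[35,40]
k=8;im=cv2.resize(im[y:y+75,x:x+75],None,fx=k,fy=k,interpolation=cv2.INTER_CUBIC)
for th,c in((.42,(255,255,0)),(.52,(0,255,0)),(.62,(255,0,255))):
    ax=np.sin(th)*u+np.array([0,0,np.cos(th)])
    P=((proj("side",[t-.066*ax,t+.019*ax])-[x,y]+.5)*k).astype(int)
    cv2.line(im,P[0].tolist(),P[1].tolist(),c,1)
    print(th,P.tolist())
cv2.imwrite("pics/m5.png",im)
E
```

```text
[ 0.51512488 -0.36231212  0.24871194] 6.8
0.42 [[310, 537], [283, 263]]
0.52 [[320, 543], [280, 262]]
0.62 [[330, 546], [277, 262]]
```

View pics/m5.png

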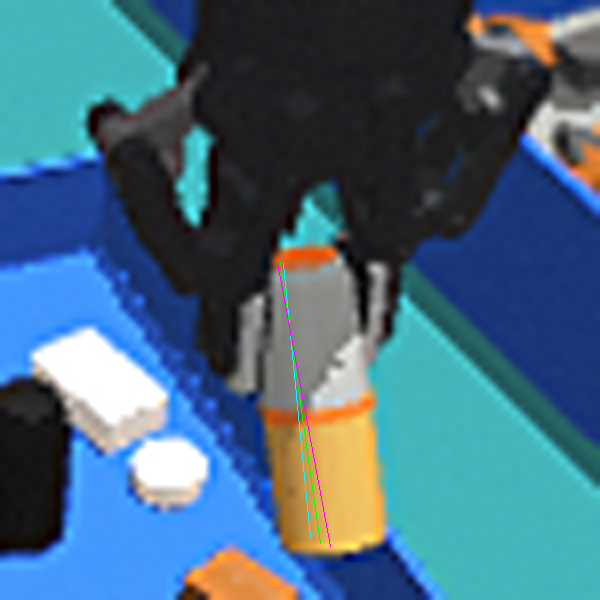

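The coupler leans about 0.5 rad. Its top is near crop (305,257) and its mouth near (333,537), a few mm off the nominal line. I'll bring it near the nipple and measure both there, settled.

```bash
python3 -c "
from h import *
go((.578,.305,.215),63.8)"
```

```text
shift [0.6702, -0.0071, 0.0336] turn 2.526
```

Emit:
arm_command --pt "0.04 0 0.0" --pt "0.085 0 0.0" --pt "0.13 0 0.0" --pt "0.178 -0.001 0.0" --pt "0.226 -0.002 0.0" --pt "0.274 -0.003 0.0" --pt "0.322 -0.003 0.0" --pt "0.37 -0.004 0.0" --turn '[0,0,0,0,0,0,0,0]'

```text
clock: 7.6
tcp_pos: [0.5495, 0.0082, 0.2474]
ee_rot: [-3.14, 0.0, 1.466]
wrist_force: [1.5, -0.5, -1.1]
finger_gap: 0.354
grasp_force: 60.2
```

```bash
python3 -c "
from h import *
go((.578,.305,.215),63.8)"
```

```text
shift [0.2981, -0.0025, 0.0323] turn 2.527
```

Emit:
arm_command --pt "0.047 0 0.005" --pt "0.094 -0.001 0.01" --pt "0.141 -0.001 0.015" --pt "0.188 -0.002 0.02" --pt "0.235 -0.002 0.025" --pt "0.28 -0.002 0.03" --pt "0.298 -0.002 0.032" --pt "0.298 -0.002 0.032" --turn '[0.4,0.8,1.2,1.6,2.0,2.4,2.53,2.53]'

```text
clock: 8.4
tcp_pos: [0.5778, 0.3058, 0.214]
ee_rot: [-3.139, 0.002, 1.116]
wrist_force: [0.5, -1.0, -1.8]
finger_gap: 0.356
grasp_force: 60.2
```

Emit:
arm_command --pt "0 0 0" --pt "0 0 0" --pt "0 0 0" --turn '[0,0,0]'

```text
clock: 8.7
tcp_pos: [0.5792, 0.3019, 0.2164]
ee_rot: [3.142, 0.0, 1.112]
wrist_force: [0.5, -0.3, -1.0]
finger_gap: 0.354
grasp_force: 60.2
```

```bash
python3 - <<'E'
from h import *
a=save("side","s5.png");b=save("top","t5.png")
o=get_obs();print(o['tcp_pos'],o['ee_rot'],o['clock'])
r=lambda a,x,y,w,h,k=7:cv2.resize(a[y:y+h,x:x+w,::-1],(w*k,h*k),interpolation=cv2.INTER_CUBIC)
x,y=proj("side",o['tcp_pos'])[0].astype(int);X,Y=proj("top",o['tcp_pos'])[0].astype(int)
print(x,y,X,Y)
cv2.imwrite("pics/m6.png",np.hstack([r(b,X-25,Y-35,56,75,7),r(a,x-28,y-25,56,75,7)]))
E
```

```text
[0.57909321 0.30229866 0.21643913] [3.14154479e+00 4.91617239e-05 1.11234955e+00] 8.8
270 126 175 185
```

View pics/m6.png

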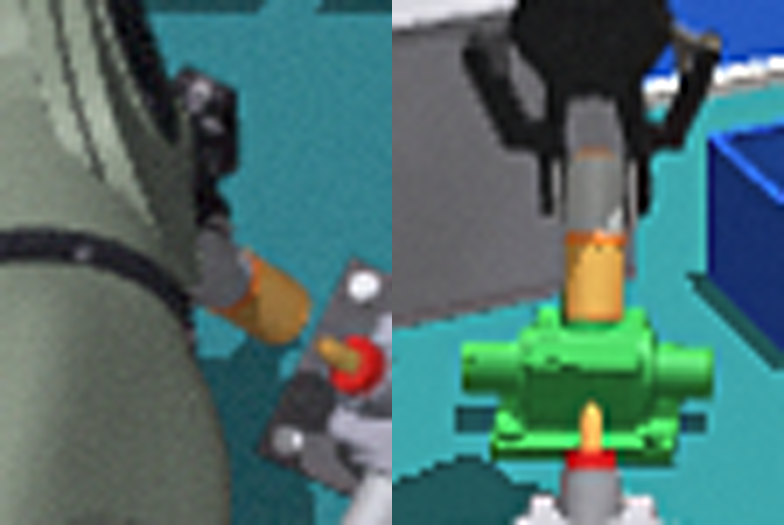

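Both are in view. In the side crop the coupler's mouth is at (595,318) and the nipple tip at (592,405); in the top crop the mouth end is at (297,325) and the tip at (322,342). I'll fit both with models on colour masks.

```bash
cat > mf.py <<'E'
from h import *
from scipy.optimize import minimize
import sys
k=6
def seg(im,box,seed,col):
    x,y,w,h=box; c=cv2.resize(im[y:y+h,x:x+w],(w*k,h*k),interpolation=cv2.INTER_CUBIC)
    H,S,V=cv2.split(cv2.cvtColor(c,cv2.COLOR_RGB2HSV).astype(int))
    m=((H>=11)&(H<=28)&(S>100)&(V>70)) if col=="brass" else (((H<8)|(H>172))&(S>150)&(V>70))
    n,L=cv2.connectedComponents(m.astype(np.uint8))
    s=(np.array(seed)-[x,y])*k; yy,xx=np.nonzero(m); i=np.argmin((xx-s[0])**2+(yy-s[1])**2)
    return (L==L[yy[i],xx[i]]).astype(np.uint8)
def hull(cam,box,mouth,ax,rings):
    e=np.linalg.svd(ax[None])[2][1:]; t=np.linspace(0,2*np.pi,48)
    c=np.outer(np.cos(t),e[0])+np.outer(np.sin(t),e[1])
    P=proj(cam,np.vstack([mouth+z*ax+r*c for z,r in rings]))
    P=(P-box[:2]+.5)*k-.5
    m=np.zeros((box[3]*k,box[2]*k),np.uint8)
    cv2.fillConvexPoly(m,np.round(cv2.convexHull(P.astype(np.float32))*16).astype(int),1,shift=4); return m
A=lambda th,az:np.array([np.sin(th)*np.cos(az),np.sin(th)*np.sin(az),np.cos(th)])
def fit(ms,x0,steps,f):
    def cost(p):
        m,ax,rings=f(p)
        return sum((hull(c,b,m,ax,rings)^M).sum()/M.sum() for c,b,M in ms)
    n=len(x0); S=np.vstack([np.zeros(n),np.diag(steps),-np.diag(steps)[:1]])[:n+1]
    best=None
    for i in range(3):
        r=minimize(cost,x0,method="Nelder-Mead",options=dict(initial_simplex=np.array(x0)+S*(1 if i%2==0 else -.6),maxiter=250,xatol=1e-5,fatol=1e-5)); x0=r.x
    return r.x,r.fun,[int(M.sum()/k/k) for *_,M in ms]
CR=[(0,.016),(.0405,.016)]
E
cat > m5.py <<'E'
from mf import *
a=cv2.imread("pics/s5.png")[:,:,::-1].copy();b=cv2.imread("pics/t5.png")[:,:,::-1].copy()
tb=(150,150,56,75);sb=(242,101,56,75)
Tp=lambda x,y:(150+x/7,150+y/7);Sp=lambda x,y:(242+(x-392)/7,101+y/7)
ms=[("top",tb,seg(b,tb,Tp(275,305),"brass")),("side",sb,seg(a,sb,Sp(595,285),"brass"))]
u=A(.5,1.112); P=np.array([.579,.302,.2104])
p,c,ar=fit(ms,[*(P-.066*u),.5,1.112],[.005,.005,.005,.1,.1],lambda p:(p[:3],A(p[3],p[4]),CR)); print("coupler",p.round(4),c,ar)
NR=[(.0,.006),(.017,.006),(.024,.003)]
ns=[("top",tb,seg(b,tb,Tp(335,350),"brass")),("side",sb,seg(a,sb,Sp(592,425),"brass"))]
o=np.array([.5515,.2516,.086]); ax=A(.52,1.1136)
q,c,ar=fit(ns,o,[.004]*3,lambda p:(p,ax,NR)); print("nipple",q.round(4),c,ar)
rs=[("top",tb,seg(b,tb,Tp(370,375),"red")),("side",sb,seg(a,sb,Sp(592,462),"red"))]
print("red areas",[int(m.sum()/36) for *_,m in rs])
cv2.imwrite("pics/chk.png",np.hstack([cv2.merge([hull(c_,b_,p[:3],A(p[3],p[4]),CR)|hull(c_,b_,q,ax,NR),ms[i][2]|ns[i][2],rs[i][2]])*255 for i,(c_,b_,_) in enumerate(ms)]))
E
time python3 m5.py
```

```text
coupler [ 0.5661  0.2763  0.1566 -0.2554  1.1965] 0.5026359859750448 [80, 101]
nipple [0.5529 0.2534 0.085 ] 0.4900759964427197 [19, 18]
red areas [34, 17]
real	0m1.751s
user	0m1.810s
sys	0m0.105s
```

View pics/chk.png

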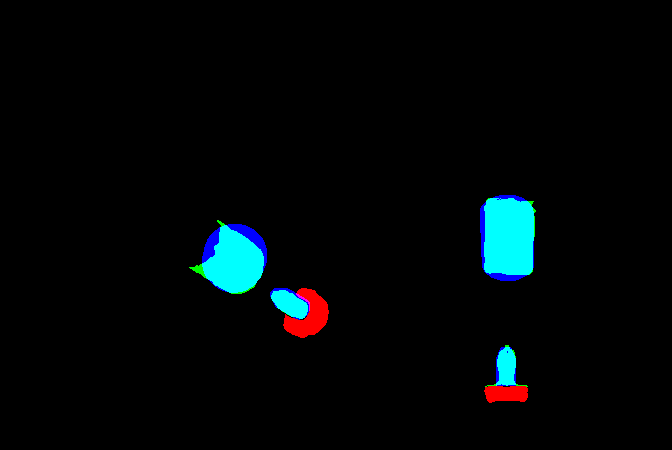

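```bash
python3 - <<'E'
s=open('mf.py').read()
s=s.replace("1,shift=4); return m","1,shift=4)\n    if sub(cam,mouth,ax): cv2.fillConvexPoly(m,np.round(P[-48:].astype(np.float32)*16).astype(int),0,shift=4)\n    return m")
s=s.replace("A=lambda","def sub(cam,mouth,ax): return SUB and (-K(cam)[2].T@K(cam)[3]-mouth-.04*ax)@ax>0\nSUB=False\nA=lambda")
open('mf.py','w').write(s)
m=open('m5.py').read().replace("from mf import *","import mf\nfrom mf import *\nmf.SUB=True").replace("NR=[","mf.SUB=False\nNR=[")
open('m5.py','w').write(m)
E
python3 m5.py
```

```text
Traceback (most recent call last):
  File "m5.py", line 9, in <module>
    p,c,ar=fit(ms,[*(P-.066*u),.5,1.112],[.005,.005,.005,.1,.1],lambda p:(p[:3],A(p[3],p[4]),CR)); print("coupler",p.round(4),c,ar)
           ~~~^^^^^^^^^^^^^^^^^^^^^^^^^^^^^^^^^^^^^^^^^^^^^^^^^^^^^^^^^^^^^^^^^^^^^^^^^^^^^^^^^^^
  File "mf.py", line 31, in fit
    r=minimize(cost,x0,method="Nelder-Mead",options=dict(initial_simplex=np.array(x0)+S*(1 if i%2==0 else -.6),maxiter=250,xatol=1e-5,fatol=1e-5)); x0=r.x
  File "mf.py", line 27, in cost
    return sum((hull(c,b,m,ax,rings)^M).sum()/M.sum() for c,b,M in ms)
  File "mf.py", line 27, in <genexpr>
    return sum((hull(c,b,m,ax,rings)^M).sum()/M.sum() for c,b,M in ms)
                ~~~~^^^^^^^^^^^^^^^^
  File "mf.py", line 19, in hull
    if sub(cam,mouth,ax): cv2.fillConvexPoly(m,np.round(P[-48:].astype(np.float32)*16).astype(int),0,shift=4)
       ~~~^^^^^^^^^^^^^^
  File "mf.py", line 21, in sub
    def sub(cam,mouth,ax): return SUB and (-K(cam)[2].T@K(cam)[3]-mouth-.04*ax)@ax>0
                                            ~^^^^^
  File "h.py", line 5, in K
    p=camera_params(n); f=210/np.tan(np.radians(p["vertical_fov"])/2)
ValueError: time passes only in moves, steps and waits
```

I've now used all 10 picture views, so I'll continue with numbers only. The camera parameters need caching.

```bash
sed -i 's/^def K(n):/import functools\n@functools.cache\ndef K(n):/' h.py; python3 - <<'E'
s=open('m5.py').read().split("rs=[")[0]+"""
print('lateral etc'); v=p[:3]-q; print('mouth in nipple: along',v@ax,'perp',(v-(v@ax)*ax).round(4))
for th in (.45,.5,.55): 
    mf.SUB=True
    r,c,_=fit(ms,[*p[:3]],[.004]*3,lambda p:(p,A(th,1.112),CR)); print(th,r.round(4),round(c,3))
"""
open('m5.py','w').write(s)
E
python3 m5.py
```

```text
coupler [0.5646 0.2731 0.1533 0.4838 1.1203] 0.2781824015077193 [80, 101]
nipple [0.5529 0.2534 0.085 ] 0.4900759964427197 [19, 18]
lateral etc
mouth in nipple: along 0.07065149890076511 perp [-0.0037 -0.0118  0.007 ]
0.45 [0.565  0.2743 0.1521] 0.279
0.5 [0.5644 0.2727 0.1527] 0.284
0.55 [0.564  0.2713 0.154 ] 0.318
```

Fit: tilt about 0.49 rad and azimuth OK. The mouth is 71 mm out along the nipple axis and about 14 mm off to the side. I'll correct sideways, advance to 6 mm above the tip and re-measure.

Emit:
arm_command --pt "0.012 -0.002 0.007" --pt "0.012 -0.002 0.007" --pt "0.002 -0.002 0.024" --pt "-0.005 -0.002 0.036" --pt "-0.0087 -0.002 0.042" --pt "-0.0087 -0.002 0.042" --pt "-0.0087 -0.002 0.042" --turn '[0,0,0,0,0,0,0]'

```text
clock: 9.5
tcp_pos: [0.5736, 0.2962, 0.1749]
ee_rot: [3.141, -0.001, 1.113]
wrist_force: [-0.3, 0.6, -1.1]
finger_gap: 0.354
grasp_force: 60.2
```

```bash
cat > m6.py <<'E'
import mf
from mf import *
n=sys.argv[1]
a=save("side","s%s.png"%n);b=save("top","t%s.png"%n)
o=get_obs();print(o['tcp_pos'].round(4),np.round(o['ee_rot'],3),o['clock'],o['wrist_force'].round(1))
u=A(.49,1.112); P=o['tcp_pos']-[0,0,.006]; M=P-.066*u
def box(c,X):
    x,y=proj(c,X)[0].astype(int); return (x-35,y-35,70,70)
tb=box("top",M);sb=box("side",M)
c0=M+.02*u
mf.SUB=True
ms=[("top",tb,seg(b,tb,proj("top",c0)[0],"brass")),("side",sb,seg(a,sb,proj("side",c0)[0],"brass"))]
p,c,ar=fit(ms,[*M,.49,1.112],[.005,.005,.005,.1,.1],lambda p:(p[:3],A(p[3],p[4]),CR)); print("coupler",p.round(4),c,ar)
r,c,_=fit(ms,[*M],[.004]*3,lambda p:(p,u,CR)); print("fixed .49",r.round(4),c,"TCP pred",M.round(4))
ax=A(.52,1.1136)
e1=np.array([np.cos(1.1136)*np.cos(.52),np.sin(1.1136)*np.cos(.52),-np.sin(.52)]);e2=np.cross(ax,e1)
for nm,q in (("mask",[.5529,.2534,.085]),("block",[.5515,.2516,.086])):
  for w in (p[:3],r): v=w-np.array(q); print(nm,"along",(v@ax).round(4),"e1",(v@e1).round(4),"e2",(v@e2).round(4))
E
python3 m6.py 6
```

```text
[0.5736 0.2963 0.1749] [ 3.141e+00 -1.000e-03  1.113e+00] 9.6 [-0.2 -0.4 -1.4]
coupler [0.5593 0.2665 0.1101 0.4922 1.1641] 0.39546448404636136 [89, 89]
fixed .49 [0.5587 0.2668 0.1101] 0.39730365124513844 TCP pred [0.5598 0.2685 0.1107]
mask along 0.029 e1 0.0002 e2 0.0
mask along 0.029 e1 0.0002 e2 0.0007
block along 0.0293 e1 0.0027 e2 -0.0004
block along 0.0292 e1 0.0027 e2 0.0003
```

Aligned within about 1–2 mm and 5 mm above the tip, so I'll insert until just above the collar while watching the force.

Emit:
arm_command --pt "-0.0025 0 0.0043" --pt "-0.005 0 0.0087" --pt "-0.0065 0 0.0113" --pt "-0.0065 0 0.0113" --turn '[0,0,0,0]'

```text
clock: 10.0
tcp_pos: [0.5702, 0.2899, 0.1625]
ee_rot: [-3.141, 0.001, 1.113]
wrist_force: [-0.4, -0.3, -1.7]
finger_gap: 0.357
grasp_force: 60.2
```

Emit:
arm_command --pt "-0.0015 0 0.0026" --pt "-0.003 0 0.0052" --pt "-0.0045 0 0.0078" --pt "-0.0045 0 0.0078" --turn '[0,0,0,0]'

```text
clock: 10.4
tcp_pos: [0.5683, 0.286, 0.1548]
ee_rot: [-3.141, 0.0, 1.113]
wrist_force: [0.4, 0.2, -2.0]
finger_gap: 0.36
grasp_force: 60.2
```

```bash
python3 m6.py 7
```

```text
[0.5684 0.2862 0.1552] [-3.142  0.     1.113] 10.5 [-0.1  0.9 -2.5]
coupler [0.5541 0.2578 0.0908 0.461  1.1157] 0.21874116969420965 [78, 97]
fixed .49 [0.5537 0.2569 0.091 ] 0.2212625925436144 TCP pred [0.5547 0.2583 0.0909]
mask along 0.0073 e1 0.001 e2 0.0008
mask along 0.0069 e1 0.0 e2 0.0008
block along 0.0076 e1 0.0035 e2 0.0004
block along 0.0072 e1 0.0025 e2 0.0003
```

Emit:
arm_command --pt "-0.0012 0 0.0022" --pt "-0.0025 0 0.0043" --pt "-0.0037 0 0.0065" --pt "-0.0045 0 0.0078" --pt "-0.0045 0 0.0078" --turn '[0,0,0,0,0]'

```text
clock: 11.0
tcp_pos: [0.5668, 0.2829, 0.1479]
ee_rot: [3.141, -0.002, 1.113]
wrist_force: [1.8, 4.7, 6.1]
finger_gap: 0.358
grasp_force: 61.1
```

Emit:
arm_command --pt "-0.0007 0 0.0013" --pt "-0.0015 0 0.0026" --pt "-0.0015 0 0.0026" --turn '[0,0,0]'

```text
clock: 11.3
tcp_pos: [0.5661, 0.2814, 0.1452]
ee_rot: [3.141, -0.002, 1.113]
wrist_force: [1.9, 4.7, 5.1]
finger_gap: 0.358
grasp_force: 60.8
```

Emit:
arm_command --pt "-0.0007 0 0.0013" --pt "-0.0015 0 0.0026" --pt "-0.0015 0 0.0026" --turn '[0,0,0]'

```text
clock: 11.6
tcp_pos: [0.5656, 0.2802, 0.1427]
ee_rot: [3.141, -0.002, 1.114]
wrist_force: [2.9, 5.1, 6.4]
finger_gap: 0.356
grasp_force: 61.0
```

Emit:
arm_command --pt "-0.0005 0 0.0009" --pt "-0.001 0 0.0017" --pt "-0.001 0 0.0017" --turn '[0,0,0]'

```text
clock: 11.9
tcp_pos: [0.5657, 0.2805, 0.1422]
ee_rot: [3.14, -0.005, 1.114]
wrist_force: [1.4, 12.1, 19.9]
finger_gap: 0.355
grasp_force: 62.5
```

```bash
python3 m6.py 8
```

```text
[0.5657 0.2805 0.1422] [ 3.14  -0.005  1.114] 12.0 [ 3.3 11.4 20.3]
coupler [0.5517 0.2521 0.078  0.4674 1.139 ] 0.21740650824785362 [75, 91]
fixed .49 [0.5518 0.2515 0.0779] 0.22548554615904048 TCP pred [0.552  0.2526 0.078 ]
mask along -0.0069 e1 0.002 e2 0.0005
mask along -0.0073 e1 0.0016 e2 0.0002
block along -0.0067 e1 0.0044 e2 0.0
block along -0.007 e1 0.004 e2 -0.0003
```

Emit:
arm_command --pt "-0.0005 0 0.0009" --pt "-0.0005 0 0.0009" --pt "-0.0005 0 0.0009" --turn '[0,0,0]'

```text
clock: 12.3
tcp_pos: [0.5659, 0.2807, 0.142]
ee_rot: [3.139, -0.007, 1.114]
wrist_force: [3.4, 13.5, 27.9]
finger_gap: 0.357
grasp_force: 63.2
```

```bash
python3 - <<'E'
from mf import *
a=get_image("side");b=get_image("top")
for nm,c,im0,im in (("side",)*2+(cv2.imread("pics/s5.png")[:,:,::-1].copy(),a),("top",)*2+(cv2.imread("pics/t5.png")[:,:,::-1].copy(),b)):
    x,y=proj(c,[.5515,.2516,.086])[0].astype(int); B=(x-15,y-15,30,30)
    for i in (im0,im):
        m=seg(i,B,(x,y),"red"); yy,xx=np.nonzero(m); print(nm,m.sum()/36,"rows",(yy.min()/k+y-15).round(1),(yy.max()/k+y-15).round(1))
o=get_obs();print(o['tcp_pos'],o['wrist_force'],o['clock'])
E
```

```text
side 17.666666666666668 rows 165.3 168.0
side 0.2777777777777778 rows 167.7 167.8
top 34.69444444444444 rows 198.0 206.2Traceback (most recent call last):
  File "<stdin>", line 6, in <module>
  File "mf.py", line 10, in seg
    s=(np.array(seed)-[x,y])*k; yy,xx=np.nonzero(m); i=np.argmin((xx-s[0])**2+(yy-s[1])**2)
                                                       ~~~~~~~~~^^^^^^^^^^^^^^^^^^^^^^^^^^^
    return _wrapfunc(a, 'argmin', axis=axis, out=out, **kwds)
    return bound(*args, **kwds)
ValueError: attempt to get argmin of an empty sequence
```

The red collar has disappeared into the boss (17.7 px of it visible in the side view before, 0.3 px now) and the axis is on its hard stop. I'll hold briefly, then hand in.

Emit:
arm_command --pt "0 0 0" --pt "0 0 0" --pt "0 0 0" --pt "0 0 0" --turn '[0,0,0,0]'

```text
clock: 12.8
tcp_pos: [0.5659, 0.2807, 0.142]
ee_rot: [3.139, -0.007, 1.115]
wrist_force: [2.2, 14.1, 27.5]
finger_gap: 0.359
grasp_force: 63.2
```

```bash
python3 -c "
from cell import *
o=get_obs();print(o['tcp_pos'],o['wrist_force'],o['grasp_force'],o['clock'])
print(close_job())"
```

```text
[0.56585645 0.2806863  0.14197476] [ 2.20358979 14.10048604 27.47700763] 63.206833499965 12.8
the job is handed in; nothing more can be done
None
```

I handed the job in at 12.8 s with the coupler pressed onto the grey block's nipple, the red collar on its hard stop and out of sight in the boss, and the coupler still gripped at about 63 N; no verdict was returned.

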